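Seat a well plate in the plate shaker

ROBOT

A 7-joint arm with a two-finger parallel gripper is mounted at the origin on the work surface. World frame = base frame: x ahead of the robot, y to its left, z up, the work surface at z = 0. Lengths are in m, angles in rad, forces in N, time in s.
With the tool pointing down it reaches from about 0.4 to 0.925 m from the base axis. Payload 5.6 kg.
Tool frame: the origin (TCP) lies between the finger pads; the fingertips stand 8 mm ahead of it and the grasp point (between the pads) lies 11 mm behind it (nose_length is the distance from the TCP to the fingertips, in m); y points along the fingers, x is the direction in which the jaws open and shut, and the axes are right-handed (so a half turn about y gives the same grasp; the last joint's range is limited). The gripper opens to 85 mm and grips with 20 to 120 N. Pads are 22 mm wide; open, the fingers measure 114 mm over their backs; the gripper's body (76 mm by 85 mm) begins 54 mm behind the grasp point. The pads swing forward as they close: fully open they stand 13 mm farther back than shut.
Start: joints at [-1.149, 0.468, -0.012, 1.603, 0.006, 1.071, -0.056], TCP at [0.291, 0.581, 0.239] pointing down, gripper open.
Joint ranges: [-2.53, 2.53], [-0.31, 2.02], [-1.57, 1.55], [0.28, 2.44], [-1.29, 4.43], [0.15, 1.84], [-2.92, 2.92]. Speed limits (rad/s): [2.57, 2.57, 3.14, 3.14, 3.14, 3.14, 3.14].

INTERFACE

Orientations are given as a unit quaternion [x, y, z, w].
In Python, from bench import * gives the robot as it stands.
- The arm moves only by the shell command python3 -m jog 'ROWS' [FORCE]. ROWS is JSON, a list of rows, each a list of 7 numbers: the closure, from 0 (fully open) to 1 (shut), then the shift along the world's x, y, z in units of 25 mm (1.0 is 25 mm), then the turn, a rotation vector about the world's x, y, z in rad. A call has 1 to 20 rows; each row shifts and turns the commanded pose from where the row before left it; what a row does not reach is not made up. A row lasts 1/12 s, in which the tool goes at most 41.7 mm and 7.16 degrees, less where a joint would pass 70% of its speed; a pose out of reach is approached as far as the arm can. A call is refused whole if a number of a shift passes 1 or a number of a turn 0.125, either way. A call with a gripper value outside its range is refused whole. The fingers move at their own pace and stop on an object; FORCE is the grip in N (left out, the last holds). Time passes only in rows, so rows that do not move let the fingers close. It gives the time, the measured TCP pose, the force and the opening at its end, in the units of the state.
- get_obs(): the state, without advancing time (a new reading comes with each control period).
- grab_frame(name): name is "scene" or "top" or "wrist"; returns the picture (420x560x3 uint8, blue, green, red); there is no depth.
- camera_model(name): a dict with "fovy" (degrees; the focal length in pixels is half the picture's height over the tangent of half this angle, whatever the lens; pixels are square), "cx", "cy" (the principal point, pixels), "D" ([k1, k2, p1, p2, k3] as OpenCV has them; the pictures are not rectified), "rvec" (rotation vector, rad) and "tvec" (3), from world to camera coordinates, as OpenCV has them. Camera axes: x right, y down, z forward; pixel columns grow to the right and rows downward; lengths in m; the calibration is good to about 2 mm. A picture is of the moment at which its call begins: read the wrist's pose just before it. camera_model takes no time and is no camera call; for the wrist camera it gives the pose at the moment of the call.
- job_done(): hands the job in, once; it reports no verdict.
The state is a dict: "time": time; "joints": joint angles; "dq": joint speeds; "joint_torque": joint torques, N m; "eef_pos": TCP position; "eef_rot": TCP orientation; "contact_force": force on the tool from outside, world axes, zero at the start; "ft_torque": the same for the moment, N m; "finger_gap": finger opening in m.
Only numpy, scipy, OpenCV 4.12 (cv2) and the standard library are available. Lean on these libraries where they do the work, as an engineer would, in place of code of your own. Each camera call takes 0.05 s, during which the arm holds its last target. There are 200 camera calls.

TASK

The white well plate lies loose on the raised loading ledge of the plate shaker. Push it forward off the ledge into the nest until its leading edge is home under the fixed lip, then press its trailing end down past the two sprung rollers so that the plate stays flat and level on the nest floor. The plate is brittle, so be gentle (keep the force on it well below 35 N), and leave everything else on the bench where it stands.

Things in the scene. Friction and masses are not known exactly. Their poses are not given: they have to be found in the camera images.
- shaker: Low white plate shaker, 385 x 170 mm, fixed. Origin on the bench under the edge between ledge and nest; +x is the push direction, z up. Ledge: x -180 to 0 mm, 150 mm wide, top at z 91. Nest: x 0 to 131, floor at z 70. Nest side walls: tops at z 101, 94 mm apart inside from x 60 to 143, flaring to 124 mm apart at x 0.
- seat (a point): Point on the nest floor (shaker x 67, y 0, z 70 mm) where the plate's origin belongs. Axes as the shaker's.
- ledge_edge (a point): Middle of the ledge's top edge where the nest, 21 mm lower, begins (shaker x 0, y 0, z 91 mm).
- lip (a point): Middle of the fixed lip's free edge, at its underside (shaker x 127, y 0, z 80.5 mm). The lip, 4 mm thick, overhangs the nest by 4 mm from the stop wall at x 131; the plate's leading skirt goes under it.
- rollers (a point): Midpoint between two sprung steel rollers (14 mm diameter, 18 mm long, at shaker y +27 and -27, axes at z 83.5 mm) that stick 6 mm out of the ledge's face into the nest and yield back to -x. The plate's trailing end comes to rest on them some 19 mm high; about 8 N in all snaps it down past them and they then hold its skirt down.
- plate: White plastic 24-well plate (6 x 4 grey wells), about 160 g, slippery, too wide to grip. Origin: centre of its underside; x along its length, z up. Skirt 128 (x) x 88 x 8 mm; body on it 112 x 88 mm, top 24 mm above the underside, so the skirt shows as an 8 mm step at both ends. Starts flat on the ledge, off-centre by up to 12 mm and turned up to 0.2 rad from the shaker's x.
- plate_top (a point): Centre of the plate's upper face, 24 mm above its underside.
- vial: Bystander: small amber vial, 28 mm diameter, 50 mm tall, standing on the shaker's deck beyond the stop wall. Origin under its centre.
- rack: Bystander: green tube rack 200 x 60 mm, 81 mm tall with its tubes, on the bench beside the shaker. Origin under its centre.
- jar: Bystander: amber jar, 44 mm diameter, 70 mm tall. Origin under its centre.
- wash_bottle: Bystander: white bottle, 64 mm diameter, 130 mm tall. Origin under its centre.
- beaker: Bystander: glass beaker, 70 mm diameter, 90 mm tall. Origin under its centre.
- tip_box: Bystander: blue pipette-tip box 122 x 87 x 63 mm. Origin under its centre.
- pipette: Bystander: white hand pipette lying on the bench, 235 mm long, 24 mm thick. Origin under its shaft.

How it is judged:
At the end, for the whole second after the job is handed in: The plate lies in the nest at rest: its origin within 6 mm horizontally of the seat point and less than 3 mm above the nest floor, level within 0.025 rad and in line with the nest within 0.08 rad (horizontal distance between plate and seat below 0.006 m and z of plate in the frame of seat below 0.003 m and angle between plate's own z axis and vertical below 0.025 rad and angle between the x axis of plate and the x axis of shaker, either way round below 0.08 rad and linear speed of plate below 0.01 m/s); the robot touches nothing.
It fails at once if the robot bears on the plate with more than 35 N (contact force between any of the fingers, the arm and plate above 35 N).
It fails at once if a bystander is moved by more than 30 mm (distance of any of vial, rack, jar, wash_bottle, beaker, tip_box, pipette from where it was at the start of the episode above 0.03 m).
It also fails if it takes over 48 s, if anything falls off the work surface, if the arm or the gripper's body presses on something with over 40 N, if the wrist force passes 120 N, or if a joint passes its speed limit or range.

## Working session

There is one attempt and no reset: what is moved stays moved. The work goes in short steps, Python scripts to look and compute and a shell command to move; the robot and the scene stay as the last step left them, time stands still between calls to the robot, and variables do not carry over. Pictures are saved under pics/ and viewed, about 8 in all and at most 12, crops included, and the job is handed in when it is done.

```bash
mkdir -p pics; python3 - <<'E'
from bench import *
import cv2
print(get_obs())
for n in ("top","scene"):
    f=grab_frame(n); cv2.imwrite(f"pics/{n}0.png",f); print(n,camera_model(n))
E
```

```text
{'time': 0.0, 'joints': array([-1.14898904,  0.46839302, -0.01160999,  1.603635  ,  0.00603017,
        1.07139419, -0.0563019 ]), 'dq': array([ 5.88589907e-04,  3.94479748e-04, -5.47969141e-04, -4.10247356e-04,
        9.53495425e-05, -1.08772704e-04,  7.32923337e-04]), 'joint_torque': array([-6.53671054e-05, -5.32395780e+01,  2.12831242e-02, -2.51296538e+01,
        1.13987928e-02,  7.77370355e-03, -1.09861551e-05]), 'eef_pos': array([0.29118096, 0.58051785, 0.23832334]), 'eef_rot': array([ 0.60210136,  0.37087469, -0.37189638, -0.60134766]), 'contact_force': array([0.13710127, 0.67831699, 0.36764118]), 'ft_torque': array([ 0.0283528 ,  0.01483807, -0.00240364]), 'finger_gap': 0.08546613997984026}
top {'fovy': 47.15422791365258, 'cx': 277.2198472018407, 'cy': 203.43645488647576, 'D': array([-0.02754398,  0.        ,  0.        ,  0.        ,  0.        ]), 'rvec': array([ 2.10813073, -2.15854395,  0.16801784]), 'tvec': array([0.00401956, 0.60264277, 1.23294954])}
scene {'fovy': 44.125500387637274, 'cx': 265.41244677519217, 'cy': 206.8352914969705, 'D': array([-0.16543113,  0.        ,  0.        ,  0.        ,  0.        ]), 'rvec': array([ 1.53697521,  1.87650307, -0.92623636]), 'tvec': array([ 0.12359037, -0.27487022,  1.79805362])}
```

View pics/top0.png

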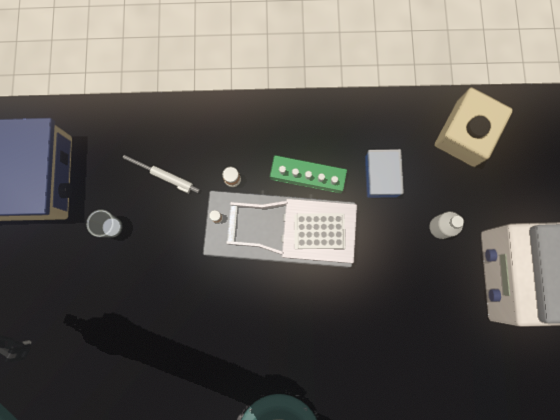

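View pics/scene0.png

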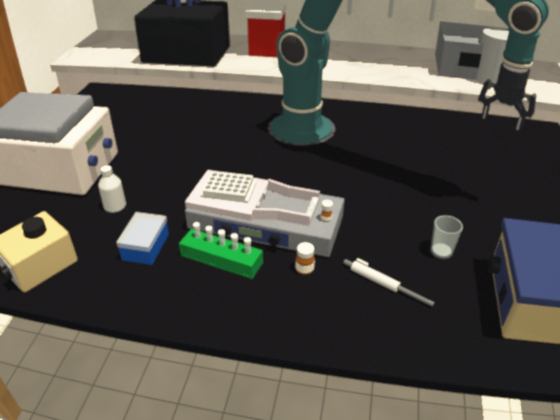

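The top view shows the shaker at about (205–355, 193–265), with the ledge on the right holding the plate (~320,231) and the nest on the left. The push direction is image-left, which is world +y. The rack is at (308,174) and the vial at (215,217). I'll zoom in.

```bash
python3 - <<'E'
import cv2
f=cv2.imread("pics/top0.png")[185:275,195:365]
f=cv2.convertScaleAbs(f,alpha=0.95)
cv2.imwrite("pics/crop0.png",cv2.resize(f,None,fx=4.7,fy=4.7,interpolation=cv2.INTER_CUBIC))
E
```

```text
(no output)
```

View pics/crop0.png

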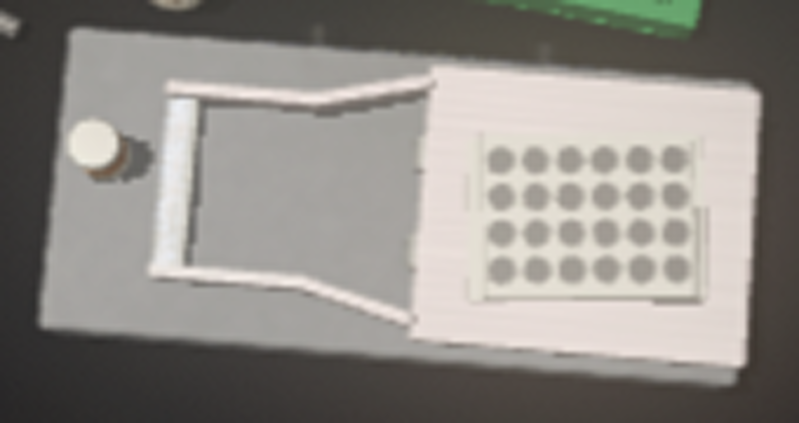

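```bash
cat > h.py <<'E'
from bench import *
import cv2, numpy as np
from scipy.spatial.transform import Rotation as R
def cast(uv,z,cam="top",m=None):
    m=m or camera_model(cam); f=210/np.tan(np.radians(m["fovy"]/2))
    K=np.array([[f,0,m["cx"]],[0,f,m["cy"]],[0,0,1]])
    p=cv2.undistortPoints(np.float64(uv).reshape(-1,1,2),K,np.array(m["D"])).reshape(-1,2)
    M=cv2.Rodrigues(np.array(m["rvec"]))[0]; c=-M.T@m["tvec"]
    d=np.c_[p,np.ones(len(p))]@M
    return c+d*((z-c[2])/d[:,2])[:,None]
E
python3 - <<'E'
from h import *
cr=lambda a:(np.array(a)+.5)/4.7-.5+[195,185]
L=cast(cr([(434,67),(410,337),(760,90),(745,365)]),.091)
print("ledge",L.round(4))
e=L[:2].mean(0); x=(e-L[2:].mean(0)); print("edge",e,"len",np.linalg.norm(x),"wid",np.linalg.norm(L[0]-L[1]),"yaw from x",np.arctan2(x[1],x[0]), "edge yaw",np.arctan2(*( (L[0]-L[1])[[1,0]]))+np.pi/2)
W=cast(cr([(501,159),(674,159),(677,269),(502,269)]),.115)
d=W[0]-W[1]+W[3]-W[2]; print("plate",W.mean(0),"yaw",np.arctan2(d[1],d[0]))
N=cast(cr([(168,85),(150,270)]),.101);print("nest end",N.round(4))
D=cast(cr([(72,30),(40,327)]),.07);print("deck end?",D.round(4))
V=cast(cr([(95,145)]),.12);print("vial",V)
E
```

```text
ledge [[ 0.607  -0.0358  0.091 ]
 [ 0.4598 -0.019   0.091 ]
 [ 0.5899 -0.214   0.091 ]
 [ 0.4405 -0.1986  0.091 ]]
edge [ 0.53341834 -0.02737062  0.091     ] len 0.17983183516425974 wid 0.14821399838176236 yaw from x 1.4693659878528142 edge yaw 1.4572666474492737
plate [ 0.52156164 -0.11551849  0.115     ] yaw 1.5466818937801996
nest end [[0.5989 0.1094 0.101 ]
 [0.4983 0.1199 0.101 ]]
deck end? [[0.6367 0.1663 0.07  ]
 [0.4711 0.184  0.07  ]]
vial [[0.56415876 0.14672567 0.12      ]]
```

```bash
python3 - <<'E'
from h import *
o=get_obs(); M=R.from_quat(o["eef_rot"]).as_matrix()
print(M.round(4)); s=1.466; u=np.array([np.cos(s),np.sin(s),0]); n=np.array([-u[1],u[0],0])
for sg in(1,-1):
    T=np.c_[sg*n,np.cross([0,0,-1],sg*n),[0,0,-1]]; print(sg,R.from_matrix(T@M.T).as_rotvec().round(3))
e=np.array([.5334,-.0274,0]); t=e-.185*u; print("target",t,"shift/25mm",((t-o["eef_pos"])/.025).round(2), "u",u)
E
```

```text
[[ 4.483e-01 -6.000e-04 -8.939e-01]
 [ 8.939e-01 -1.500e-03  4.483e-01]
 [-1.600e-03 -1.000e+00 -1.000e-04]]
1 [ 0.859 -1.567  1.471]
-1 [-1.448 -0.794 -0.939]
target [ 0.51404815 -0.21138507  0.        ] shift/25mm [  8.91 -31.68  -9.54] u [0.10460462 0.99451389 0.        ]
```

```bash
python3 -m jog '[[0.45,0.25,-0.88,0,0,0,-0.034],[0.45,0.25,-0.88,0,0,0,-0.034],[0.45,0.25,-0.88,0,0,0,-0.034],[0.45,0.25,-0.88,0,0,0,-0.034],[0.45,0.25,-0.88,0,0,0,-0.034],[0.45,0.25,-0.88,0,0,0,-0.034],[0.45,0.25,-0.88,0,0,0,-0.034],[0.45,0.25,-0.88,0,0,0,-0.034],[0.45,0.25,-0.88,0,0,0,-0.034],[0.45,0.25,-0.88,0,0,0,-0.034],[0.45,0.25,-0.88,0,0,0,-0.034],[0.45,0.25,-0.88,0,0,0,-0.034],[0.45,0.25,-0.88,0,0,0,-0.034],[0.45,0.25,-0.88,0,0,0,-0.034],[0.45,0.25,-0.88,0,0,0,-0.034],[0.45,0.25,-0.88,0,0,0,-0.034],[0.45,0.25,-0.88,0,0,0,-0.034],[0.45,0.25,-0.88,0,0,0,-0.034]]'
python3 -m jog '[[0.45,0.25,-0.88,0,0,0,-0.034],[0.45,0.25,-0.88,0,0,0,-0.034],[0.45,0.25,-0.88,0,0,0,-0.034],[0.45,0.25,-0.88,0,0,0,-0.034],[0.45,0.25,-0.88,0,0,0,-0.034],[0.45,0.25,-0.88,0,0,0,-0.034],[0.45,0.25,-0.88,0,0,0,-0.034],[0.45,0.25,-0.88,0,0,0,-0.034],[0.45,0.25,-0.88,0,0,0,-0.034],[0.45,0.25,-0.88,0,0,0,-0.034],[0.45,0.25,-0.88,0,0,0,-0.034],[0.45,0.25,-0.88,0,0,0,-0.034],[0.45,0.25,-0.88,0,0,0,-0.034],[0.45,0.25,-0.88,0,0,0,-0.034],[0.45,0.25,-0.88,0,0,0,-0.034],[0.45,0.2,-0.88,0,0,0,-0.02],[0.45,0.2,-0.88,0,0,0,0],[0.45,0,-0.88,0,0,0,0],[0.45,0,0,0,0,0,0]]'
python3 - <<'E'
from h import *
o=get_obs(); print(R.from_quat(o["eef_rot"]).as_matrix().round(4)); print(camera_model("wrist"))
cv2.imwrite("pics/w1.png",grab_frame("wrist"))
E
```

```text
time: 1.6
eef_pos: [0.4041, 0.183, 0.2393]
eef_rot: [-0.686, -0.172, 0.172, 0.686]
contact_force: [0.0, -1.1, 0.2]
finger_gap: 0.0465
time: 3.18
eef_pos: [0.5064, -0.2168, 0.2395]
eef_rot: [0.708, -0.015, 0.015, -0.706]
contact_force: [-1.4, -0.3, 0.3]
finger_gap: 0.0467
[[ 9.991e-01  2.000e-04  4.340e-02]
 [-4.340e-02 -3.300e-03  9.991e-01]
 [ 4.000e-04 -1.000e+00 -3.300e-03]]
{'fovy': 69.69367291395187, 'cx': 282.0907572240658, 'cy': 210.1340899113529, 'D': array([-0.05059669,  0.        ,  0.        ,  0.        ,  0.        ]), 'rvec': array([-2.87790039,  0.06060656,  0.00776348]), 'tvec': array([-0.51427623, -0.22235115,  0.32738532])}
```

View pics/w1.png

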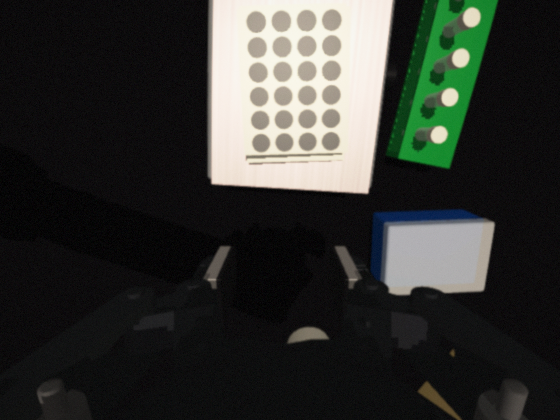

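The wrist view looks along the push. The plate's wells run from (256,22) to (331,141), the ledge's back corners are at (210,179) and (370,192), and the fingertips at (222,250) and (345,250) are clear of everything. I'll cast these points.

```bash
python3 - <<'E'
from h import *
W=cast([(256,22),(331,20),(331,141),(261,143)],.115,"wrist"); d=W[0]+W[1]-W[2]-W[3]
L=cast([(210,179),(370,192)],.091,"wrist"); T=cast([(248,163),(343,160)],.099,"wrist")
print("plate",W.mean(0),np.arctan2(d[1],d[0])); v=L[1]-L[0]; print("ledge",L,"yaw",np.arctan2(v[1],v[0])+np.pi/2,np.linalg.norm(v)); print("trail",T)
s=1.466;u=np.array([np.cos(s),np.sin(s),0]);n=np.array([-u[1],u[0],0]);e=L.mean(0)+.18*u;print("edge",e)
e=np.array([.5334,-.0274,0])
for p in (W.mean(0),*T,get_obs()["eef_pos"]): print(((p-e)@u*1e3).round(1),((p-e)@n*1e3).round(1))
E
```

```text
plate [ 0.5200086  -0.11291828  0.115     ] 1.5610451558453906
ledge [[ 0.43816427 -0.19107324  0.091     ]
 [ 0.59023159 -0.20976036  0.091     ]] yaw 1.448522231124297 0.15321121764624196
trail [[ 0.47619455 -0.17674754  0.099     ]
 [ 0.56235671 -0.17746033  0.099     ]]
edge [ 0.53302676 -0.0214043   0.091     ]
-86.4 4.4
-154.5 41.3
-146.2 -44.5
-188.6 7.2
```

```bash
python3 -m jog '[[0.45,0.2,0,-0.6,0,0,-0.06],[0.45,0,0,-0.6,0,0,0],[0.45,0,0,-0.6,0,0,0],[0.45,0,0,-0.6,0,0,0],[0.45,0,0,-0.6,0,0,0],[0.45,0,0,-0.6,0,0,0],[0.45,0,0,-0.6,0,0,0],[0.45,0,0,-0.6,0,0,0],[0.45,0,0,-0.4,0,0,0],[0.45,0,0,0,0,0,0],[0.45,0,0,0,0,0,0]]'
python3 - <<'E'
from h import *
o=get_obs(); print(o["eef_pos"],R.from_quat(o["eef_rot"]).as_matrix()[:,0])
cv2.imwrite("pics/s2.png",cv2.resize(grab_frame("scene")[150:260,150:370],None,fx=3.6,fy=3.6,interpolation=cv2.INTER_CUBIC))
E
```

```text
time: 4.15
eef_pos: [0.5124, -0.2106, 0.1092]
eef_rot: [-0.706, 0.034, -0.034, 0.706]
contact_force: [-0.6, -0.4, 0.8]
finger_gap: 0.0468
[ 0.51236532 -0.21059413  0.10916302] [ 9.95406598e-01 -9.57338027e-02 -8.61932347e-04]
```

View pics/s2.png

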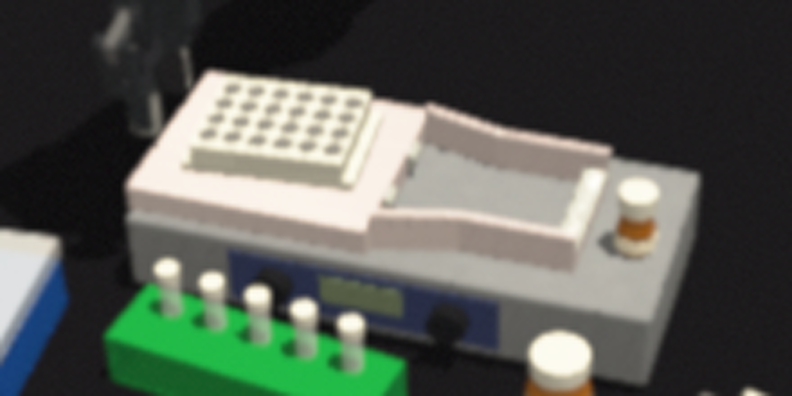

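The scene view shows the fingers standing just behind the ledge's rear end, clear of the plate. I'll edge in over the ledge and feel for it.

```bash
python3 -m jog '[[0.45,0.02,0.2,0,0,0,-0.009],[0.45,0.02,0.2,0,0,0,0],[0.45,0,0,-0.08,0,0,0],[0.45,0,0,-0.08,0,0,0],[0.45,0,0,-0.08,0,0,0],[0.45,0,0,0,0,0,0]]'; for i in 1; do python3 -m jog '[[0.45,0,0,-0.06,0,0,0],[0.45,0,0,0,0,0,0]]';done; python3 -m jog '[[0.45,0,0,-0.06,0,0,0],[0.45,0,0,0,0,0,0]]'
```

```text
time: 4.7
eef_pos: [0.5134, -0.2009, 0.1029]
eef_rot: [0.706, -0.037, 0.037, -0.706]
contact_force: [0.3, -0.5, -0.7]
finger_gap: 0.047
time: 4.87
eef_pos: [0.5135, -0.2011, 0.1015]
eef_rot: [0.706, -0.037, 0.037, -0.706]
contact_force: [0.7, 0.2, 0.6]
finger_gap: 0.0469
time: 5.03
eef_pos: [0.5135, -0.2011, 0.1001]
eef_rot: [0.706, -0.037, 0.037, -0.706]
contact_force: [-0.3, -0.3, -0.1]
finger_gap: 0.0469
```

```bash
python3 -m jog '[[0.45,0,0,-0.06,0,0,0],[0.45,0,0,0,0,0,0]]';python3 -m jog '[[0.45,0,0,-0.06,0,0,0],[0.45,0,0,0,0,0,0]]'; python3 -m jog '[[0.45,0,0,-0.06,0,0,0],[0.45,0,0,0,0,0,0]]'
```

```text
time: 5.2
eef_pos: [0.5135, -0.2009, 0.0986]
eef_rot: [-0.706, 0.037, -0.037, 0.706]
contact_force: [0.0, 0.5, -0.7]
finger_gap: 0.0465
time: 5.37
eef_pos: [0.5135, -0.2009, 0.0971]
eef_rot: [-0.706, 0.037, -0.037, 0.706]
contact_force: [-0.2, 0.8, 0.2]
finger_gap: 0.047
time: 5.53
eef_pos: [0.5138, -0.201, 0.0966]
eef_rot: [-0.706, 0.037, -0.037, 0.706]
contact_force: [-2.1, 1.2, 8.0]
finger_gap: 0.0472
```

```bash
python3 -m jog '[[0.45,0,0,0.1,0,0,0],[0.45,0.01,0.1,0,0,0,0],[0.45,0.02,0.2,0,0,0,0],[0.45,0.02,0.2,0,0,0,0],[0.45,0.02,0.2,0,0,0,0],[0.45,0.02,0.2,0,0,0,0],[0.45,0.02,0.2,0,0,0,0],[0.45,0.02,0.2,0,0,0,0],[0.45,0.02,0.2,0,0,0,0],[0.45,0.02,0.2,0,0,0,0]]'
python3 -m jog '[[0.45,0.02,0.2,0,0,0,0],[0.45,0.02,0.2,0,0,0,0],[0.45,0.02,0.2,0,0,0,0],[0.45,0.02,0.2,0,0,0,0],[0.45,0.02,0.2,0,0,0,0],[0.45,0.02,0.2,0,0,0,0],[0.45,0.02,0.2,0,0,0,0],[0.45,0.02,0.1,0,0,0,0],[0.45,0.0,0.0,0,0,0,0]]'
python3 - <<'E'
from h import *
f=grab_frame("top")[185:275,195:365]
cv2.imwrite("pics/t3.png",cv2.resize(f,None,fx=4.7,fy=4.7,interpolation=cv2.INTER_CUBIC))
E
```

```text
time: 6.37
eef_pos: [0.5179, -0.1578, 0.0982]
eef_rot: [-0.706, 0.037, -0.037, 0.706]
contact_force: [1.0, -0.5, -0.3]
finger_gap: 0.0471
time: 7.12
eef_pos: [0.5221, -0.12, 0.0983]
eef_rot: [-0.706, 0.037, -0.037, 0.706]
contact_force: [0.0, -0.1, -0.3]
finger_gap: 0.0471
```

View pics/t3.png

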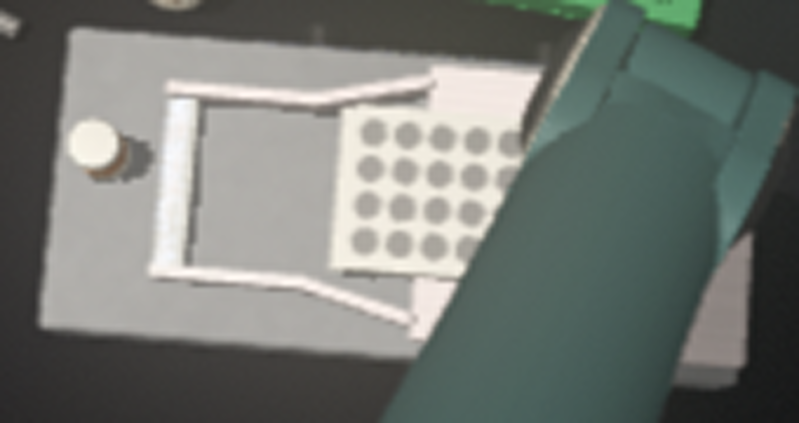

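The plate is now square to the nest. Its leading well column runs (373,132)–(364,242), and its leading edge is over the nest. I'll check the lateral offset.

```bash
python3 - <<'E'
from h import *
cr=lambda a:(np.array(a)+.5)/4.7-.5+[195,185]
W=cast(cr([(373,132),(364,242),(440,138),(433,246)]),.115); N=cast(cr([(168,85),(150,270)]),.101).mean(0)
e=np.array([.5334,-.0274,0]);a=W[1]-W[0];print("plate yaw",np.arctan2(a[1],a[0])-np.pi/2)
s=1.466;u=np.array([np.cos(s),np.sin(s),0]);n=np.array([-u[1],u[0],0])
for p in (W[:2].mean(0),W[2:].mean(0),N,get_obs()["eef_pos"]): print(((p-e)@u*1e3).round(1),((p-e)@n*1e3).round(1))
a=W[:2].mean(0)-W[2:].mean(0);print(np.arctan2(a[1],a[0]))
E
```

```text
plate yaw 1.468074944492511
29.1 -2.4
-7.3 -2.7
142.9 -0.3
-93.8 1.6
1.472882746256519
```

```bash
python3 -m jog '[[0.45,0.02,0.16,0,0,0,0],[0.45,0.02,0.16,0,0,0,0],[0.45,0.02,0.16,0,0,0,0],[0.45,0.02,0.16,0,0,0,0],[0.45,0.02,0.16,0,0,0,0],[0.45,0.02,0.16,0,0,0,0],[0.45,0,0,0,0,0,0]]'
python3 -m jog '[[0.45,0.02,0.16,0,0,0,0],[0.45,0.02,0.16,0,0,0,0],[0.45,0.02,0.16,0,0,0,0],[0.45,0.02,0.16,0,0,0,0],[0.45,0.02,0.16,0,0,0,0]]'
python3 -m jog '[[0.45,0.01,0.16,0,0,0,0],[0.45,0.01,0.16,0,0,0,0],[0.45,0.01,0.16,0,0,0,0],[0.45,0,0,0,0,0,0]]'
python3 - <<'E'
from h import *
a=cv2.resize(grab_frame("scene")[150:260,150:370],None,fx=2.6,fy=2.6,interpolation=cv2.INTER_CUBIC)
b=cv2.resize(grab_frame("top")[185:275,195:365],(572,300),interpolation=cv2.INTER_CUBIC)
cv2.imwrite("pics/s4.png",np.vstack([a,b]))
E
```

```text
time: 7.75
eef_pos: [0.525, -0.0957, 0.0982]
eef_rot: [-0.706, 0.037, -0.037, 0.706]
contact_force: [1.2, 0.2, 0.9]
finger_gap: 0.0469
time: 8.17
eef_pos: [0.5274, -0.0765, 0.0982]
eef_rot: [0.706, -0.037, 0.037, -0.706]
contact_force: [-0.8, -0.6, 0.1]
finger_gap: 0.0468
time: 8.5
eef_pos: [0.5282, -0.0638, 0.0982]
eef_rot: [-0.706, 0.037, -0.037, 0.706]
contact_force: [-0.3, 1.1, 0.3]
finger_gap: 0.047
```

View pics/s4.png

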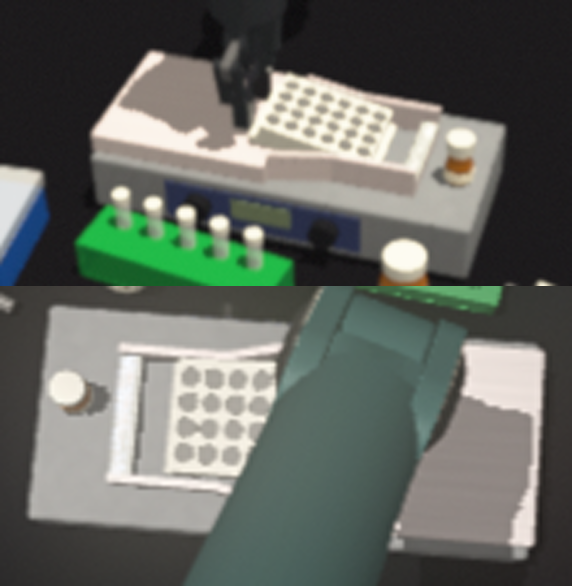

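The plate has tipped into the nest and sits between the walls, with its leading edge about 27 mm short of the stop. I'll keep pushing and watch the force.

```bash
python3 -m jog '[[0.45,0.01,0.12,0,0,0,0],[0.45,0.01,0.12,0,0,0,0],[0.45,0.01,0.12,0,0,0,0],[0.45,0.01,0.12,0,0,0,0],[0.45,0.01,0.12,0,0,0,0],[0.45,0.01,0.12,0,0,0,0]]'
python3 -m jog '[[0.45,0.01,0.08,0,0,0,0],[0.45,0,0.08,0,0,0,0],[0.45,0,0,0,0,0,0]]'
python3 -m jog '[[0.45,0,0.06,0,0,0,0],[0.45,0,0,0,0,0,0]]'
```

```text
time: 9.1
eef_pos: [0.5296, -0.0466, 0.0983]
eef_rot: [0.706, -0.037, 0.037, -0.706]
contact_force: [0.2, -0.5, 0.1]
finger_gap: 0.0472
time: 9.35
eef_pos: [0.53, -0.0424, 0.0983]
eef_rot: [-0.706, 0.037, -0.037, 0.706]
contact_force: [-0.1, -0.6, 0.6]
finger_gap: 0.047
time: 9.52
eef_pos: [0.5299, -0.0413, 0.0983]
eef_rot: [-0.706, 0.037, -0.037, 0.706]
contact_force: [-0.7, -0.3, 0.2]
finger_gap: 0.047
```

```bash
for i in 1; do python3 -m jog '[[0.45,0,0.06,0,0,0,0],[0.45,0,0,0,0,0,0]]'; done; python3 -m jog '[[0.45,0,0.06,0,0,0,0],[0.45,0,0,0,0,0,0]]';python3 -m jog '[[0.45,0,0.04,0,0,0,0],[0.45,0,0,0,0,0,0]]'
```

```text
time: 9.68
eef_pos: [0.5299, -0.0398, 0.0983]
eef_rot: [-0.706, 0.037, -0.037, 0.706]
contact_force: [0.3, -0.6, -0.2]
finger_gap: 0.047
time: 9.85
eef_pos: [0.5299, -0.0383, 0.0983]
eef_rot: [-0.706, 0.037, -0.037, 0.706]
contact_force: [0.0, -0.1, -0.5]
finger_gap: 0.047
time: 10.02
eef_pos: [0.5299, -0.0373, 0.0983]
eef_rot: [-0.706, 0.037, -0.037, 0.706]
contact_force: [0.6, -0.1, 0.7]
finger_gap: 0.047
```

```bash
python3 - <<'E'
from h import *
a=cv2.resize(grab_frame("scene")[150:260,190:320],None,fx=4,fy=4,interpolation=cv2.INTER_CUBIC)
cv2.imwrite("pics/s5.png",a)
E
```

```text
(no output)
```

View pics/s5.png

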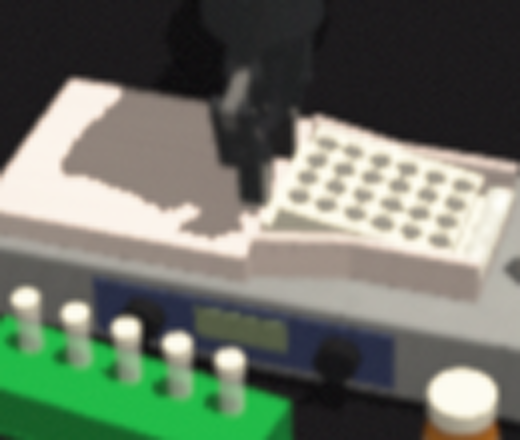

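The plate is nearly at the lip, with its trailing end resting high at the ledge. There is no reaction force yet, so I'll continue in 1 mm steps.

```bash
python3 -m jog '[[0.45,0,0.04,0,0,0,0],[0.45,0,0,0,0,0,0]]';python3 -m jog '[[0.45,0,0.04,0,0,0,0],[0.45,0,0,0,0,0,0]]'
```

```text
time: 10.23
eef_pos: [0.5299, -0.0363, 0.0983]
eef_rot: [-0.706, 0.037, -0.037, 0.706]
contact_force: [0.0, 0.1, -0.3]
finger_gap: 0.047
time: 10.4
eef_pos: [0.5299, -0.0352, 0.0983]
eef_rot: [-0.706, 0.037, -0.037, 0.706]
contact_force: [-0.0, 0.5, -0.3]
finger_gap: 0.0474
```

```bash
python3 -m jog '[[0.45,0,0.04,0,0,0,0],[0.45,0,0,0,0,0,0]]';python3 -m jog '[[0.45,0,0.04,0,0,0,0],[0.45,0,0,0,0,0,0]]'
```

```text
time: 10.57
eef_pos: [0.5299, -0.0342, 0.0983]
eef_rot: [-0.706, 0.037, -0.037, 0.706]
contact_force: [0.4, 0.4, 0.4]
finger_gap: 0.0467
time: 10.73
eef_pos: [0.5299, -0.0337, 0.0983]
eef_rot: [0.706, -0.037, 0.037, -0.706]
contact_force: [-0.7, -0.3, 0.2]
finger_gap: 0.0473
```

```bash
python3 -m jog '[[0.45,0,0.04,0,0,0,0],[0.45,0,0,0,0,0,0]]';python3 -m jog '[[0.45,0,0.04,0,0,0,0],[0.45,0,0,0,0,0,0]]'
```

```text
time: 10.9
eef_pos: [0.5299, -0.0335, 0.0983]
eef_rot: [0.707, -0.037, 0.037, -0.706]
contact_force: [-0.8, -3.5, -0.0]
finger_gap: 0.0468
time: 11.07
eef_pos: [0.5298, -0.0333, 0.0984]
eef_rot: [0.707, -0.037, 0.038, -0.705]
contact_force: [-0.2, -6.4, 1.0]
finger_gap: 0.047
```

Home: the reaction is 6 N along -y. I'll back off, lift, move over the trailing end of the top and press.

```bash
python3 -m jog '[[0.45,0,-0.12,0,0,0,0],[0.45,-0.01,-0.2,0,0,0,0],[0.45,0,0,0.6,0,0,0],[0.45,0,0,0.6,0,0,0],[0.45,0,0,0.68,0,0,0],[0.45,0.03,0.3,0,0,0,0],[0.45,0.03,0.3,0,0,0,0],[0.45,0.03,0.3,0,0,0,0],[0.45,0.03,0.3,0,0,0,0],[0.45,0.01,0.2,0,0,0,0],[0.45,0,0,-0.2,0,0,0],[0.45,0,0,-0.2,0,0,0],[0.45,0,0,0,0,0,0]]'
python3 - <<'E'
from h import *
o=get_obs();e=np.array([.5334,-.0274,0]);s=1.466;u=np.array([np.cos(s),np.sin(s),0]);n=np.array([-u[1],u[0],0]);p=o["eef_pos"]-e;print(p@u,p@n,p[2])
a=cv2.resize(grab_frame("scene")[150:260,190:320],None,fx=4,fy=4,interpolation=cv2.INTER_CUBIC)
cv2.imwrite("pics/s6.png",a)
E
```

```text
time: 12.15
eef_pos: [0.5319, -0.0047, 0.1338]
eef_rot: [0.706, -0.038, 0.036, -0.706]
contact_force: [-0.2, -0.4, -0.2]
finger_gap: 0.047
0.022435903369778642 0.0038537199083173374 0.13384175988572614
```

View pics/s6.png

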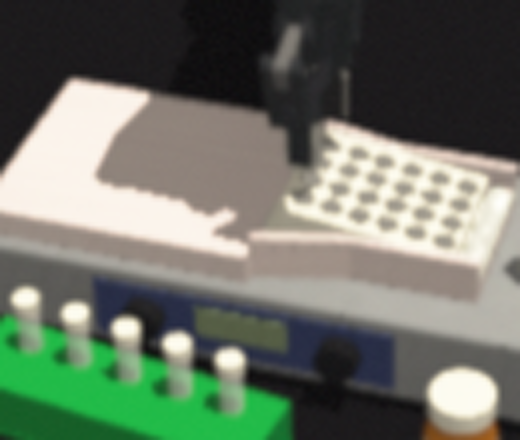

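The fingers stand over the first well column at the trailing end, near (300,165). I'll centre them and press down gently.

```bash
python3 -m jog '[[0.45,0.16,0,-0.08,0,0,0],[0.45,0,0,-0.08,0,0,0],[0.45,0,0,-0.08,0,0,0],[0.45,0,0,-0.08,0,0,0],[0.45,0,0,0,0,0,0]]'
python3 -m jog '[[0.45,0,0,-0.08,0,0,0],[0.45,0,0,-0.08,0,0,0],[0.45,0,0,0,0,0,0]]'
python3 -m jog '[[0.45,0,0,-0.08,0,0,0],[0.45,0,0,0,0,0,0]]'
```

```text
time: 12.62
eef_pos: [0.5366, -0.0046, 0.1268]
eef_rot: [0.706, -0.037, 0.037, -0.706]
contact_force: [-1.5, 0.1, 0.6]
finger_gap: 0.0469
time: 12.87
eef_pos: [0.5367, -0.0044, 0.1229]
eef_rot: [0.706, -0.037, 0.037, -0.706]
contact_force: [0.1, 0.2, -0.2]
finger_gap: 0.0472
time: 13.03
eef_pos: [0.5367, -0.0044, 0.121]
eef_rot: [0.706, -0.037, 0.037, -0.706]
contact_force: [-0.7, 1.2, 0.1]
finger_gap: 0.0468
```

```bash
python3 -m jog '[[0.45,0,0,-0.06,0,0,0],[0.45,0,0,-0.06,0,0,0],[0.45,0,0,0,0,0,0]]'
python3 -m jog '[[0.45,0,0,-0.06,0,0,0],[0.45,0,0,0,0,0,0]]'
python3 -m jog '[[0.45,0,0,-0.06,0,0,0],[0.45,0,0,0,0,0,0]]'
```

```text
time: 13.28
eef_pos: [0.5367, -0.0044, 0.118]
eef_rot: [0.706, -0.037, 0.037, -0.706]
contact_force: [-0.1, 0.0, -0.1]
finger_gap: 0.0468
time: 13.45
eef_pos: [0.537, -0.0045, 0.1168]
eef_rot: [0.706, -0.037, 0.037, -0.706]
contact_force: [-0.1, 0.1, 2.0]
finger_gap: 0.0469
time: 13.62
eef_pos: [0.5371, -0.0048, 0.1155]
eef_rot: [0.706, -0.037, 0.037, -0.706]
contact_force: [-0.1, -0.4, 3.4]
finger_gap: 0.0468
```

```bash
python3 -m jog '[[0.45,0,0,-0.06,0,0,0],[0.45,0,0,0,0,0,0]]'
python3 -m jog '[[0.45,0,0,-0.06,0,0,0],[0.45,0,0,0,0,0,0]]'
python3 -m jog '[[0.45,0,0,-0.06,0,0,0],[0.45,0,0,0,0,0,0]]'
```

```text
time: 13.78
eef_pos: [0.5371, -0.0047, 0.1138]
eef_rot: [0.706, -0.037, 0.037, -0.706]
contact_force: [-0.6, -1.0, 2.6]
finger_gap: 0.0471
time: 13.95
eef_pos: [0.5366, -0.0043, 0.1119]
eef_rot: [-0.706, 0.037, -0.037, 0.706]
contact_force: [-0.5, -0.5, -0.0]
finger_gap: 0.047
time: 14.12
eef_pos: [0.5365, -0.0041, 0.1102]
eef_rot: [-0.706, 0.037, -0.037, 0.706]
contact_force: [0.5, -0.6, 0.5]
finger_gap: 0.0467
```

```bash
python3 -m jog '[[0.45,0,0,-0.06,0,0,0],[0.45,0,0,-0.06,0,0,0],[0.45,0,0,0,0,0,0]]'
python3 -m jog '[[0.45,0,0,-0.06,0,0,0],[0.45,0,0,-0.06,0,0,0],[0.45,0,0,0,0,0,0]]'
python3 -m jog '[[0.45,0,0,-0.06,0,0,0],[0.45,0,0,-0.04,0,0,0],[0.45,0,0,0,0,0,0]]'
python3 - <<'E'
from h import *
a=cv2.resize(grab_frame("scene")[150:260,190:320],None,fx=4,fy=4,interpolation=cv2.INTER_CUBIC)
cv2.imwrite("pics/s7.png",a)
E
```

```text
time: 14.37
eef_pos: [0.5366, -0.0044, 0.1074]
eef_rot: [0.706, -0.037, 0.037, -0.706]
contact_force: [-0.4, -0.1, 0.5]
finger_gap: 0.0467
time: 14.62
eef_pos: [0.5367, -0.0044, 0.1045]
eef_rot: [0.706, -0.037, 0.037, -0.706]
contact_force: [0.1, -0.7, -0.3]
finger_gap: 0.0466
time: 14.87
eef_pos: [0.5368, -0.0045, 0.1021]
eef_rot: [0.706, -0.037, 0.037, -0.706]
contact_force: [0.2, 0.2, 0.3]
finger_gap: 0.0471
```

View pics/s7.png

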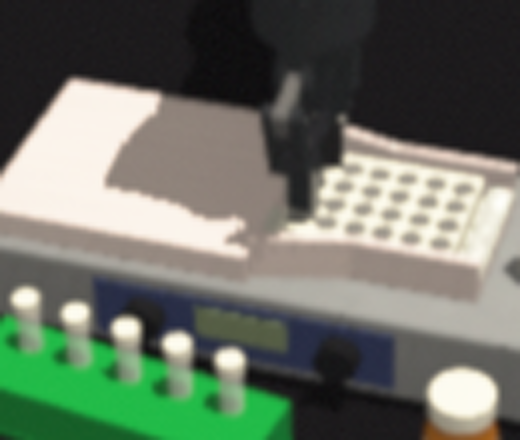

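The plate has dropped level with the nest, with its well rows in line behind the lip. I'll press lightly to the floor, then lift clear.

```bash
python3 -m jog '[[0.45,0,0,-0.04,0,0,0],[0.45,0,0,-0.04,0,0,0],[0.45,0,0,0,0,0,0]]'
python3 -m jog '[[0.45,0,0,-0.04,0,0,0],[0.45,0,0,0,0,0,0]]'
```

```text
time: 15.17
eef_pos: [0.5368, -0.0045, 0.1001]
eef_rot: [0.706, -0.037, 0.037, -0.706]
contact_force: [0.0, 0.0, -1.0]
finger_gap: 0.0473
time: 15.33
eef_pos: [0.537, -0.0045, 0.0996]
eef_rot: [-0.706, 0.037, -0.037, 0.706]
contact_force: [-1.4, 0.3, 4.0]
finger_gap: 0.0468
```

Contact came at the predicted height of 0.0997 m. One more small press, then I'll withdraw.

```bash
python3 -m jog '[[0.45,0,0,-0.04,0,0,0],[0.45,0,0,0,0,0,0]]'
python3 -m jog '[[0.45,0,0,0.3,0,0,0],[0.45,0,0,0.6,0,0,0],[0.45,0,0,0.8,0,0,0],[0.45,0,0,0.8,0,0,0],[0.45,0,0,0.8,0,0,0],[0.45,0,0,0.8,0,0,0],[0.45,0,-0.8,0.4,0,0,0],[0.45,0,-0.8,0,0,0,0],[0.45,0,-0.8,0,0,0,0],[0.45,0,-0.8,0,0,0,0],[0.45,0,-0.8,0,0,0,0],[0.45,0,-0.8,0,0,0,0],[0.45,0,-0.8,0,0,0,0],[0.45,0,-0.8,0,0,0,0],[0.45,0,0,0,0,0,0]]'
python3 - <<'E'
from h import *
a=cv2.resize(grab_frame("scene")[150:260,190:320],(590,499),interpolation=cv2.INTER_CUBIC)[:, :590]
b=cv2.resize(grab_frame("top")[185:275,195:365],None,fx=4.7,fy=4.7,interpolation=cv2.INTER_CUBIC)
cv2.imwrite("pics/s8.png",a);cv2.imwrite("pics/t8.png",b)
E
```

```text
time: 15.5
eef_pos: [0.537, -0.0045, 0.0995]
eef_rot: [-0.706, 0.037, -0.037, 0.706]
contact_force: [-4.0, -0.1, 13.8]
finger_gap: 0.0467
time: 16.75
eef_pos: [0.5362, -0.1693, 0.2113]
eef_rot: [0.707, -0.039, 0.04, -0.705]
contact_force: [-0.1, -1.3, 0.3]
finger_gap: 0.0475
```

View pics/t8.png

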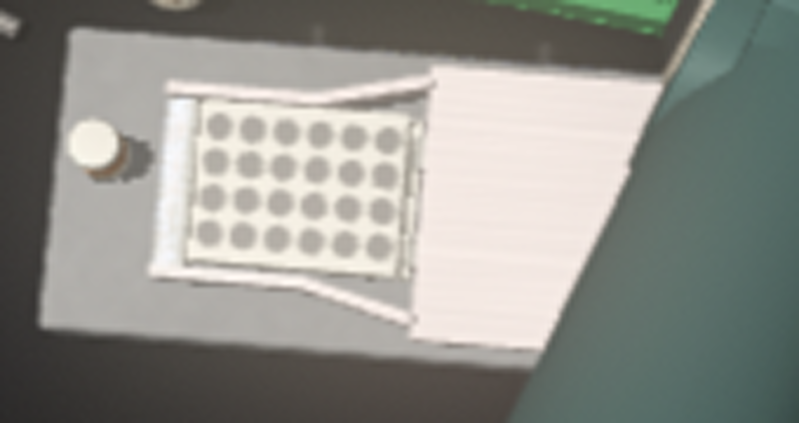

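View pics/s8.png

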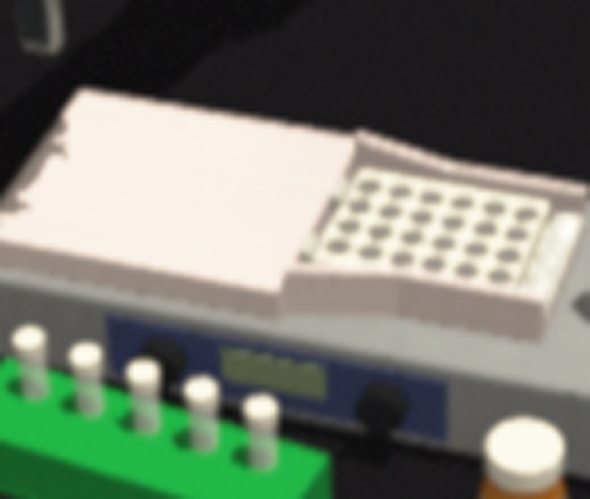

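Both views show the plate in the nest behind the lip, with well corners at (220,125), (388,139), (379,245) and (209,233). It looks level, and the vial and rack have not moved. I'll do a numeric check, then hand in.

```bash
python3 - <<'E'
from h import *
cr=lambda a:(np.array(a)+.5)/4.7-.5+[195,185]
W=cast(cr([(220,125),(388,139),(379,245),(209,233)]),.094)
e=np.array([.5334,-.0274,0]);s=1.466;u=np.array([np.cos(s),np.sin(s),0]);n=np.array([-u[1],u[0],0]);p=W.mean(0)-e
d=W[0]-W[1]+W[3]-W[2];print(p@u,p@n,np.arctan2(d[1],d[0])-s, [np.linalg.norm(W[i]-W[j]).round(4) for i,j in((0,1),(3,2),(0,3),(1,2))])
print(get_obs()["contact_force"]); job_done()
E
```

```text
0.06739123634062695 -0.0026613811782433645 0.003708777422964049 [np.float64(0.092), np.float64(0.0923), np.float64(0.0594), np.float64(0.0581)]
[-0.9032902  -0.21264413  0.2199505 ]
the job is handed in; nothing more can be done
```

The plate is seated in the nest, and I handed the job in at about 17 s of the 48 s allowed. I pushed it off the ledge with the two part-closed fingers, which also squared it up, until it met the stop with about 6 N. Then I pressed its trailing end down past the rollers.

| Last check | Measured | Limit |
|---|---|---|
| Plate centre from the seat | 0.4 mm along, −2.7 mm across | 6 mm |
| Turn relative to the nest | 0.004 rad | 0.08 rad |
| Highest force read while touching the plate | about 14 N (final press) | 35 N |

- **Flatness:** The press met the plate at the height expected if it lies on the nest floor. It looks level in both camera views, but I did not measure the tilt.
- **Roller snap:** The force I read as the plate went past the rollers was only about 3.4 N, less than the 8 N expected. I read it only between steps, so the peak was probably missed.
- **Sideways offset:** The 2.7 mm is close to the 3 mm of play between the walls, and the calibration is good to about 2 mm.
- **Bystanders:** The vial and rack look unmoved in the last pictures. I did not check the other bystanders at the end, but nothing touched them.
- **Gripper:** It was clear of everything at hand-in.

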